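# Send a slide box out through the chute flap

## Robot

A 6-joint arm with a two-finger parallel gripper is mounted at the origin on the work surface. World frame = base frame: x ahead of the robot, y to its left, z up, the work surface at z = 0. Lengths are in mm, angles in rad, forces in N, time in s.
With the tool pointing down it reaches from about 275 to 1000 mm from the base axis. Payload 8.4 kg.
Tool frame: the origin (TCP) lies on the centre line of the jaws, within the pads' length; the fingertips stand r.tip_reach ahead of it and the grasp point (between the pads) lies 11 mm behind it (r.tip_reach is the distance from the TCP to the fingertips, in mm); z points along the fingers, y is the line along which they close (so a half turn about z gives the same grasp; the last joint's range is limited). The gripper opens to 85 mm and grips with 20 to 120 N. Pads are 22 mm wide; open, the fingers measure 114 mm over their backs; the gripper's body (76 mm by 85 mm) begins 54 mm behind the grasp point. The pads swing forward as they close: fully open they stand 13 mm farther back than shut.
Start: joints at [-1.215, 0.353, 1.633, -0, 1.155, -0.002], TCP at [218.883, -585.421, 239.281] pointing down, gripper open.
Joint ranges: [-2.63, 2.63], [-0.92, 2.1], [0.06, 2.66], [-1.3, 4.44], [0, 2.69], [-3.02, 3.02]. Speed limits (rad/s): [2.22, 2.22, 2.79, 3.14, 3.14, 3.14].

## Interface

Orientations are given as [roll, pitch, yaw] about the fixed x, y, z axes, in that order (R = Rz(yaw) Ry(pitch) Rx(roll)).
In Python, from rig import r gives the robot as it stands.
- The arm moves only by the tool carry_out, never from a script. Its argument "targets" is a list of rows, each an object with "dp": the shift along the tool's x, y, z in mm, a list of three; "yaw": the turn about the tool's z in degrees. A call has 1 to 12 rows; each row is the pose to reach, as a shift and turn from the pose commanded when the call began, along the tool's axes at that moment; what a row does not reach only later rows make up. A row lasts 1/8 s, in which the tool goes at most 62.5 mm and 10.7 degrees, less where a joint would pass 70% of its speed; a pose out of reach is approached as far as the arm can. A call with a gripper value outside its range is refused whole. "fingers" is the opening, from -1 (shut) to 1 (fully open), so that 0 is half open, set as the call begins (left out, the last holds). The fingers move at their own pace and stop on an object; "grip_force" is the grip in N (left out, the last holds). Time passes only in rows, so rows that repeat a pose let the fingers close. It gives the time, the measured TCP pose, the force, the opening and the grip force at its end, in the units of the state.
- r.sense(): the state, without advancing time (a new reading comes with each control period).
- r.grab_frame(name): name is "scene" or "top" or "wrist"; returns the picture (384x512x3 uint8, red, green, blue); there is no depth.
- r.get_calibration(name): a dict with "fx", "fy", "cx", "cy" (pixels), "rvec" (rotation vector, rad) and "tvec" (3), from world to camera coordinates, as OpenCV has them. Camera axes: x right, y down, z forward; pixel columns grow to the right and rows downward; lengths in mm; the calibration is good to about 2 mm. The wrist camera is an equidistant fisheye: a pixel r from the principal point sees the ray r / f radians off the axis. A picture is of the moment at which its call begins: read the wrist's pose just before it. get_calibration takes no time and is no camera call; for the wrist camera it gives the pose at the moment of the call.
- r.sign_off(): hands the job in; it is judged then, once.
The state is a dict: "clock": time; "qpos": joint angles; "qvel": joint speeds; "joint_efforts": joint torques, N m; "eef_pos": TCP position; "tcp_rot": TCP orientation; "contact_force": force on the tool from outside, world axes, zero at the start; "wrist_torque": the same for the moment, N m; "opening": opening from 0.0 (shut) to 1.0 (fully open); "grasp_force": force on a finger pad.
Only numpy, scipy, OpenCV 4.12 (cv2) and the standard library are available. Lean on these libraries where they do the work, as an engineer would, in place of code of your own. Each camera call takes 0.05 s, during which the arm holds its last target. There are 200 camera calls.

## Task

Slide the flat rectangular slide box across the raised deck of the pass-out station, pushing it with the fingertips only, in through the hanging flap so that it goes down the chute into the catch tray. Never pick the box up. Then draw the fingers back so that the flap falls shut, leaving everything else where it stands.

Things in the scene. Friction and masses are not known exactly. Their poses are not given: they have to be found in the camera images.
- station: Pass-out station, fixed. Origin at bench level (z = 0) right below the middle of the closed flap; x is the feeding direction (from the deck through the flap, away from the robot), y left, z up. Dark steel deck without rim: top 100 mm above the bench, x -220 to +12 mm, y -195 to +195 mm.
- opening (a point): Flap opening: this point lies on the deck top (100 mm above the station's origin) at its middle, axes as the station's. Opening 94 mm wide (y -47 to +47), 47 mm high. Frame 12 mm thick (x -6 to +6), posts out to y = +-81, lintel over it with top 60 mm above the deck: fingers from above cannot pass x = -6. Rails 20 mm high, 4 thick, funnel from x -63, y +-83 to x -9, y +-49.
- chute_edge (a point): Where the deck ends and the chute begins, 12 mm behind the flap, at deck height, middle. The steel chute falls from here at 47 degrees; the box tips over this edge once its middle is past it and slides down by itself. White side walls at y = +-69 mm; a clear cover 56 mm above the deck reaches 69 mm beyond this edge.
- tray (a point): Middle of the catch tray's rubber floor at the foot of the chute, 8 mm above the bench, 160 mm beyond the flap. Tray 138 mm wide (y), far wall 66 mm beyond this point, walls 60 mm above the bench.
- flap (a joint): Steel gravity flap in the frame, 88 mm wide, 42 mm long from its hinge down, 3 mm thick, 35 g. Hinged along its top edge on the station's y axis at x = 0, 147 mm above the bench; its lower edge hangs 5 mm above the deck. 0 = hanging shut; grows in rad as its lower edge swings inward (+x of the station) and up, to at most 1.45; it cannot swing outward. No spring: it rests on what is under it and falls shut in under a second.
- slide_box: The slide box: flat closed white rectangular plastic box lying on the deck, about 90 g, 84 mm long (its x), 56 mm wide (its y), 22 mm high, with a grey seam. Origin at the centre of its underside. It starts with its long axis roughly along the station's x and its middle up to 50 mm to either side of the flap's middle.
- dish_a: Bystander on the deck: round lidded dish, 60 mm across, 15 mm high. Origin at the centre of its underside.
- dish_b: Bystander on the deck: round lidded dish like the other, 60 mm across, 15 mm high. Origin at the centre of its underside.
- vial: Bystander on the deck: small capped jar, 26 mm across, 45 mm high. Origin at the centre of its underside.
- reagent: Bystander on the bench: bottle, 68 mm across, 150 mm high. Origin at the centre of its underside.
- beaker: Bystander on the bench: open cup, 70 mm across, 90 mm high. Origin at the centre of its underside.
- tip_box: Bystander on the bench: box 122 x 87 mm, 70 mm high. Origin at the centre of its underside.
- tube_rack: Bystander on the bench: rack with five tubes, 70 x 160 mm, 80 mm high. Origin at the centre of its underside.
Not all that is in view belongs to the job. What is shaped like the slide_box but orange or red is not meant.

How it is judged (in metres and radians):
On the way, in this order (a step that is already met when the one before it is completed fails the run):
1. the slide box, still level with the deck, has pushed the flap open and lies under it (value of joint flap above 0.5 rad and x of slide_box in the frame of station between -0.055 and 0.04 m and z of slide_box in the frame of station above 0.086 m), for 0.05 s.
2. the slide box has gone down the chute (x of slide_box in the frame of station above 0.04 m and z of slide_box in the frame of station below 0.085 m), for 0.1 s.
At the end, for the whole second after the job is handed in: The slide box rests (slower than 20 mm/s) in the chute or catch tray: its origin 40 to 230 mm beyond the flap, within 70 mm of the middle line and less than 85 mm above the bench; and the flap hangs shut (below 0.06 rad) (all of step 2 and x of slide_box in the frame of station below 0.23 m and y of slide_box in the frame of station between -0.07 and 0.07 m and linear speed of slide_box below 0.02 m/s and value of joint flap below 0.06 rad); the robot touches nothing.
It fails at once if the slide box is lifted more than 15 mm off the deck (z of slide_box in the frame of station above 0.115 m).
It fails at once if the slide box is tipped more than 0.4 rad before it reaches the flap (angle between slide_box's own z axis and vertical above 0.4 rad and x of slide_box in the frame of station below -0.06 m).
It fails at once if one of the other things on the deck or bench is shifted more than 20 mm (distance of any of dish_a, dish_b, vial, reagent, beaker, tip_box, tube_rack from where it was at the start of the episode above 0.02 m).
It also fails if it takes over 45 s, if anything falls off the work surface, if the arm or the gripper's body presses on something with over 40 N, if the wrist force passes 120 N, or if a joint passes its speed limit or range.

## Working session

There is one attempt and no reset: what is moved stays moved. The work goes in short steps, Python scripts to look and compute and a tool call to move; the robot and the scene stay as the last step left them, time stands still between calls to the robot, and variables do not carry over. Pictures are saved under pics/ and viewed, at most 10 in all, crops included, and the job is handed in when it is done.

Besides the shell and the picture viewer there is one more tool, called after "Emit:" as name(argument=value, ...) on one line, values as JSON. carry_out: Moves the arm, as the interface text tells. Its arguments: {"type":"object","properties":{"targets":{"type":"array","items":{"type":"object","properties":{"dp":{"type":"array","items":{"type":"number"}},"yaw":{"type":"number"}}}},"fingers":{"type":"number"},"grip_force":{"type":"number"}},"required":["targets"]}

```bash
mkdir -p pics
python3 - <<'E'
from rig import r
import cv2,numpy as np
s=r.sense();print(s['clock'],s['eef_pos'],s['tcp_rot'],s['opening'],r.tip_reach)
for n in("scene","top"):
    cv2.imwrite(f"pics/{n}0.png",r.grab_frame(n)[:,:,::-1]);print(r.get_calibration(n))
E
```

```text
0.0 [ 218.71767193 -584.99712643  238.55703424] [-3.14022494e+00 -1.90777027e-06  3.57810838e-01] 1.005112110044001 8.0
{'fx': 462.2105211333807, 'fy': 462.2105211333807, 'cx': 255.05887659411874, 'cy': 197.13336848982118, 'rvec': array([ 2.3559149 ,  0.73078123, -0.24564771]), 'tvec': array([-467.92803618, -185.81353922, 1652.68277   ])}
{'fx': 420.8498610978289, 'fy': 420.8498610978289, 'cx': 254.7629240166356, 'cy': 193.52933847862823, 'rvec': array([ 2.14821407, -2.20206996,  0.08761714]), 'tvec': array([  18.05712762,  566.27364994, 1352.52935472])}
```

View pics/top0.png

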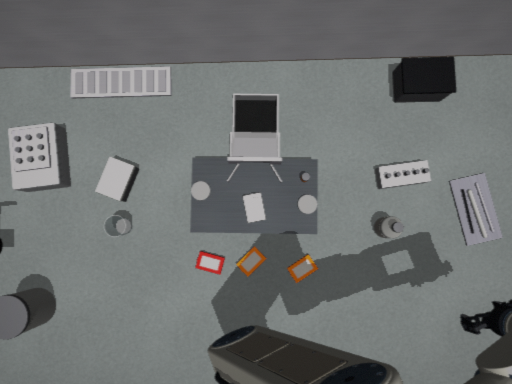

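View pics/scene0.png

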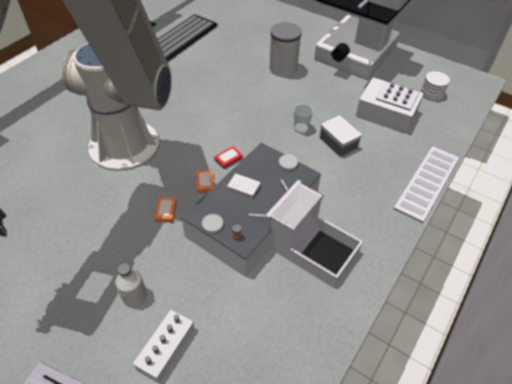

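The top view shows the dark deck at columns 191–318 and rows 157–233. The white box is at (254,207), the flap frame at (255,158), the dishes at (201,190) and (307,204), and the vial at (305,176). Next I'll measure these.

```bash
cat > h.py <<'E'
import cv2,numpy as np
from rig import r
def ray(n,px,z):
    c=r.get_calibration(n);K=np.array([[c['fx'],0,c['cx']],[0,c['fy'],c['cy']],[0,0,1]])
    R=cv2.Rodrigues(c['rvec'])[0];C=-R.T@c['tvec']
    d=(np.c_[np.atleast_2d(px),np.ones(len(np.atleast_2d(px)))]@np.linalg.inv(K).T)@R
    return (C+d*((z-C[2])/d[:,2])[:,None])[:,:2]
E
python3 - <<'E'
from h import *
im=cv2.imread('pics/top0.png');g=cv2.cvtColor(im,6)
cv2.imwrite('pics/crop.png',cv2.resize(im[85:245,180:330],None,fx=4,fy=3.7,interpolation=2))
# deck edges: column profile / row profile
for y in (170,205,225): 
    d=np.diff(g[y].astype(int)); print(y,'L',185+d[185:197].argmin(),'R',312+d[312:326].argmax(), g[y,186:196],g[y,312:323])
for x in (205,240,280,310): print(x,g[150:163,x],g[226:240,x])
m=(g>150).astype(np.uint8);m[:160]=0;m[236:]=0;m[:,:191]=0;m[:,318:]=0
for c in cv2.findContours(m,0,1)[0]:
    if cv2.contourArea(c)>20:
        rc=cv2.minAreaRect(c);b=cv2.boxPoints(rc);print(rc,ray('top',[rc[0]],122),ray('top',b,122).round(1).tolist())
E
```

```text
170 L 191 R 317 [136 135 135 135 135 125  97  83  81  81] [ 82  82  82  82  84 102 123 133 136 132 129]
205 L 190 R 320 [130 127 128 130 120  96  85  82  83  84] [161 161 162 161 155 131 127 128 127 129 131]
225 L 189 R 316 [128 128 128 129 110  91  87  87  87  87] [ 91  91  90  92  94 114 126 131 132 131 131]
205 [134 135 135 138 137 130  92  83  82  81  81  81  83] [ 87  87  87  87  86  88 107 127 131 133 132 130 131 131]
240 [155 155 155 156 155 152 131 178 185 183 152  81  72] [ 87  87  87  89  85  87  94 126 130 128 127 127 129 132]
280 [143 143 143 142 142 141 142 155 180 184 175  99  68] [88 88 90 87 87 89 87 68 79 82 81 79 78 78]
310 [137 136 134 135 134 132 127  94  87  82  81  81  81] [ 87  88  88  87  86  87  87  91 118 128 127 126 127 126]
((307.5, 203.5), (17.0, 17.0), 90.0) [[ 523.85463154 -155.3518404 ]] [[550.3, -130.5], [549.0, -182.0], [497.5, -180.1], [498.8, -128.8]]
((253.70462036132812, 207.1991424560547), (27.037696838378906, 17.962759017944336), 79.2156982421875) [[516.68542804   7.87054802]] [[552.8, 41.5], [561.7, -12.4], [480.8, -25.6], [471.9, 28.0]]
((200.4000244140625, 190.30001831054688), (16.994115829467773, 17.441329956054688), 63.43495178222656) [[572.16051685 168.76864788]] [[584.4, 204.0], [607.1, 156.1], [560.0, 133.6], [537.4, 181.4]]
```

View pics/crop.png

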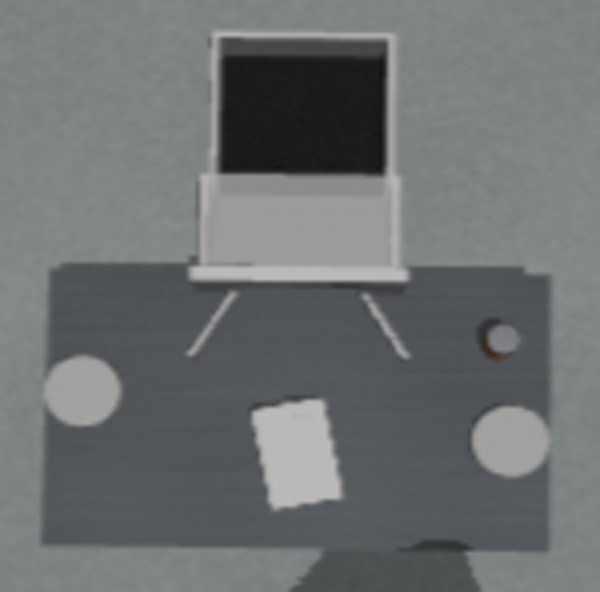

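The crop shows the rail outer ends at about (190,355) and (408,357), the inner ends at (236,292) and (362,293), the deck's front corners at (42,545) and (550,549), and the box slightly left-leaning.

Run:
```python
from h import *
f=lambda P:(np.array(P,float)+.5)/[4,3.7]-.5+[180,85]
A=ray('top',f([[42,545],[550,549]]),100)      # front corners x=-220,y=+-195
B=ray('top',f([[190,355],[408,357],[236,292],[362,293]]),120)
W=np.r_[A,B];S=np.array([[-220,195],[-220,-195],[-63,83],[-63,-83],[-9,49],[-9,-49]],float)
a,b=S-S.mean(0),W-W.mean(0);th=np.arctan2((a[:,0]*b[:,1]-a[:,1]*b[:,0]).sum(),(a*b).sum())
R=np.array([[np.cos(th),-np.sin(th)],[np.sin(th),np.cos(th)]]);o=W.mean(0)-R@S.mean(0)
print('yaw deg',np.degrees(th),'origin',o);print((W-(S@R.T+o)).round(1))
print('box in station',(np.array([[516.7,7.9]])-o)@R, 'yaw', 9.3-np.degrees(th))
for n,p,z in(('da',[200.4,190.3],115),('db',[307.5,203.5],115),('vial',f([503,339]),145)):print(n,(ray('top',[p],z)-o)@R)
```

```text
yaw deg -1.9963358588442555 origin [659.78473297   2.23875897]
[[ 0.   0.2]
 [ 0.8  0.7]
 [ 0.4 -0.4]
 [ 0.3 -0.7]
 [-0.8 -0.7]
 [-0.7  0.8]]
box in station [[-143.19510131    0.67336471]] yaw 11.296335858844255
da [[-92.72778943 164.3344187 ]]
db [[-129.91670189 -163.06122755]]
vial [[ -50.22621814 -153.17483727]]
```

Emit:
carry_out(targets=[{"dp":[20,-23,0],"yaw":1},{"dp":[60,-68,0],"yaw":3},{"dp":[105,-118,0],"yaw":5.5},{"dp":[150,-169,0],"yaw":8},{"dp":[195,-220,0],"yaw":10.5},{"dp":[240,-270,0],"yaw":13},{"dp":[285,-321,0],"yaw":15.5},{"dp":[330,-372,0],"yaw":18},{"dp":[370,-417,0],"yaw":20},{"dp":[405,-456,0],"yaw":21.5},{"dp":[422.6,-476.2,0],"yaw":22.5},{"dp":[422.6,-476.2,0],"yaw":22.5}], fingers=-0.4)

```text
clock: 1.6
eef_pos: [448.6, 11.2, 239.1]
tcp_rot: [-3.141, 0.0, -0.031]
contact_force: [0.0, 0.0, -0.0]
opening: 0.301
grasp_force: 0.0
```

Run:
```python
from h import *
s=r.sense();print(s['clock'],s['eef_pos'],s['tcp_rot'],s['opening'],r.tip_reach,s['contact_force'])
cv2.imwrite("pics/s1.png",cv2.resize(r.grab_frame("scene")[90:270,120:370,::-1],None,fx=3,fy=3))
```

```text
1.6 [448.58979306  11.20428838 239.1125411 ] [-3.14107893e+00  6.29280428e-05 -3.09732525e-02] 0.3013974910801063 8.0 [ 0.00159908  0.03125365 -0.02319003]
```

View pics/s1.png

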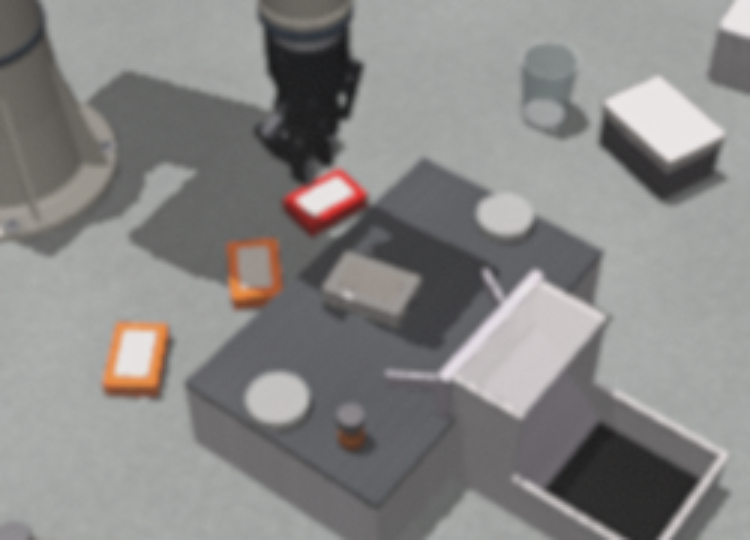

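The gripper hangs high behind the box. The box is shaded at crop (370,285), and the fingertips are at about (310,165). I'll go down behind it.

Emit:
carry_out(targets=[{"dp":[0,0,25]},{"dp":[0,0,60]},{"dp":[0,0,90]},{"dp":[0,0,105]},{"dp":[0,0,112]},{"dp":[0,0,112]},{"dp":[0,0,112]}])

```text
schema error: expected keys dp, yaw
```

Run:
```python
from h import *
s=r.sense();print(s['clock'],s['eef_pos'],s['tcp_rot'],r.tip_reach,s['contact_force'])
a=cv2.resize(r.grab_frame("scene")[110:230,180:310,::-1],None,fx=3,fy=3)
b=r.grab_frame("wrist")[:,:,::-1]
o=np.zeros((384,390+410,3),np.uint8);o[:360,:390]=a;o[:,390:]=b[:,51:461]
cv2.imwrite("pics/s2.png",o);print(r.get_calibration("wrist"))
```

```text
1.65 [447.88069116   9.74796971 238.96831184] [ 3.14142022e+00  7.95426169e-04 -3.16455185e-02] 8.0 [-0.25023792 -0.19752185 -0.16973212]
{'fx': 297.3186396354542, 'fy': 297.3186396354542, 'cx': 256.8284140105364, 'cy': 187.2496979304343, 'rvec': array([-2.02843205,  2.1006263 ,  0.31184875]), 'tvec': array([ 23.75238178, 391.35299264, 508.77307939])}
```

View pics/s2.png

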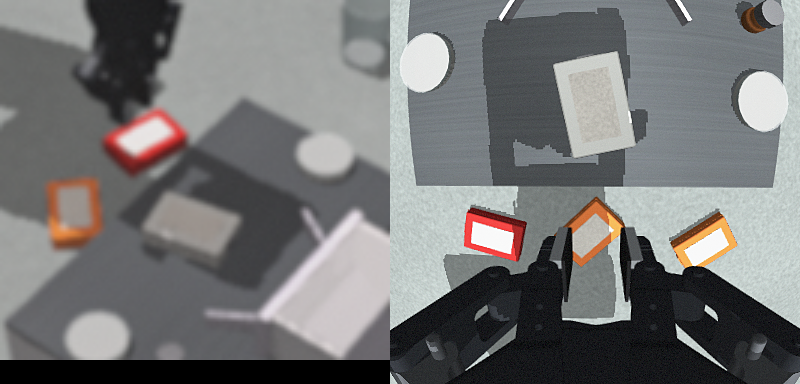

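That move was refused because every row needs a yaw, so the arm hasn't moved. The wrist view shows the fingers at columns 565 and 628 and the box at (595,105), so they are in line.

Emit:
carry_out(targets=[{"dp":[0,0,25],"yaw":0},{"dp":[0,0,60],"yaw":0},{"dp":[0,0,90],"yaw":0},{"dp":[0,0,105],"yaw":0},{"dp":[0,0,112],"yaw":0},{"dp":[0,0,112],"yaw":0},{"dp":[0,0,112],"yaw":0}])

```text
clock: 2.62
eef_pos: [448.6, 8.6, 128.1]
tcp_rot: [-3.142, -0.001, -0.035]
contact_force: [0.4, -0.1, -0.6]
opening: 0.299
grasp_force: 0.0
```

Run:
```python
from h import *
s=r.sense();print(s['clock'],s['eef_pos'],s['tcp_rot'],r.tip_reach,s['contact_force'])
a=cv2.resize(r.grab_frame("scene")[110:230,180:310,::-1],None,fx=3,fy=3)
b=r.grab_frame("wrist")[:,:,::-1]
o=np.zeros((384,390+410,3),np.uint8);o[:360,:390]=a;o[:,390:]=b[:,51:461]
cv2.imwrite("pics/s3.png",o)
```

```text
2.625 [448.59296052   8.55049945 128.09289193] [-3.14152316e+00 -1.44154732e-03 -3.49698656e-02] 8.0 [ 0.41614118 -0.091636   -0.58440487]
```

View pics/s3.png

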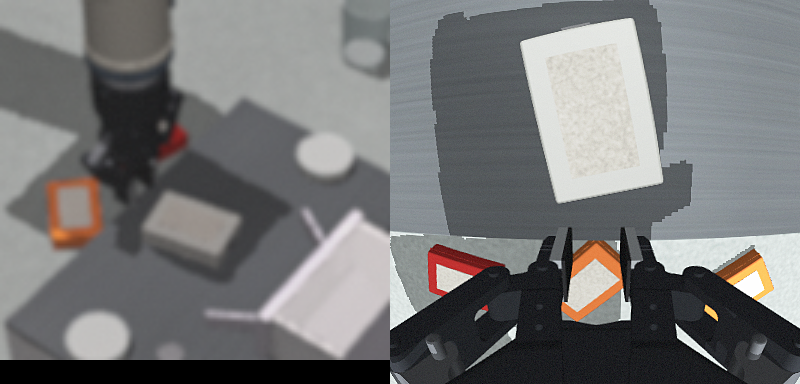

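The fingers are straight behind the box. Its rear edge runs over columns 556–663 at row ~190, and the fingers are clear of it. I'll go down the last part.

Emit:
carry_out(targets=[{"dp":[0,0,4],"yaw":0},{"dp":[0,0,8],"yaw":0},{"dp":[0,0,11],"yaw":0},{"dp":[0,0,13],"yaw":0},{"dp":[0,0,13],"yaw":0}])

```text
clock: 3.35
eef_pos: [447.8, 8.6, 114.1]
tcp_rot: [3.142, 0.0, -0.035]
contact_force: [-0.1, -0.0, 1.0]
opening: 0.301
grasp_force: 0.0
```

Emit:
carry_out(targets=[{"dp":[5,0,0],"yaw":0},{"dp":[11,0,0],"yaw":0},{"dp":[17,0,0],"yaw":0},{"dp":[24,0,0],"yaw":0},{"dp":[32,0,0],"yaw":0},{"dp":[40,0,0],"yaw":0},{"dp":[48,0,0],"yaw":0},{"dp":[56,0,0],"yaw":0},{"dp":[64,0,0],"yaw":0},{"dp":[71,0,0],"yaw":0},{"dp":[76,0,0],"yaw":0},{"dp":[80,0,0],"yaw":0}])

```text
clock: 4.85
eef_pos: [528.1, 5.8, 114.2]
tcp_rot: [3.142, 0.0, -0.035]
contact_force: [-0.6, 0.3, -0.8]
opening: 0.301
grasp_force: 0.2
```

Run:
```python
from h import *
s=r.sense();print(s['clock'],s['eef_pos'],s['contact_force'])
a=cv2.resize(r.grab_frame("scene")[110:230,200:330,::-1],None,fx=3,fy=3)
b=r.grab_frame("wrist")[:,:,::-1]
o=np.zeros((384,390+410,3),np.uint8);o[:360,:390]=a;o[:,390:]=b[:,51:461]
cv2.imwrite("pics/s4.png",o)
```

```text
4.85 [528.10629846   5.79787525 114.24321148] [-0.61568192  0.34970849 -0.81037022]
```

View pics/s4.png

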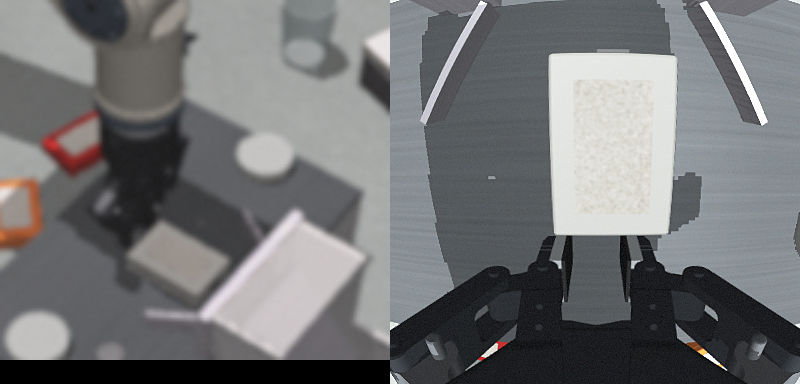

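The box now sits flush against both fingers, squared up, and about 7 mm right of centre. Its edges are at columns 549–676, well inside the rails (480 to 700 at their inner ends). I'll keep pushing.

Emit:
carry_out(targets=[{"dp":[5,0,0],"yaw":0},{"dp":[13,0,0],"yaw":0},{"dp":[22,0,0],"yaw":0},{"dp":[32,0,0],"yaw":0},{"dp":[42,0,0],"yaw":0},{"dp":[52,0,0],"yaw":0},{"dp":[62,0,0],"yaw":0},{"dp":[72,0,0],"yaw":0},{"dp":[82,0,0],"yaw":0},{"dp":[92,0,0],"yaw":0},{"dp":[101,0,0],"yaw":0},{"dp":[106,0,0],"yaw":0}])

```text
clock: 6.45
eef_pos: [634.6, 2.1, 114.3]
tcp_rot: [-3.142, -0.0, -0.035]
contact_force: [1.1, -0.2, 0.3]
opening: 0.301
grasp_force: 0.0
```

Run:
```python
from h import *
s=r.sense();print(s['clock'],s['eef_pos'],s['contact_force'])
a=cv2.resize(r.grab_frame("scene")[150:290,240:370,::-1],None,fx=2.7,fy=2.7)[:384]
b=r.grab_frame("wrist")[:,:,::-1]
o=np.zeros((384,390+410,3),np.uint8);o[:a.shape[0],:a.shape[1]]=a;o[:,390:]=b[:,51:461]
cv2.imwrite("pics/s5.png",o)
```

```text
6.45 [634.56758811   2.09928709 114.30591166] [ 1.05133527 -0.21284178  0.33710215]
```

View pics/s5.png

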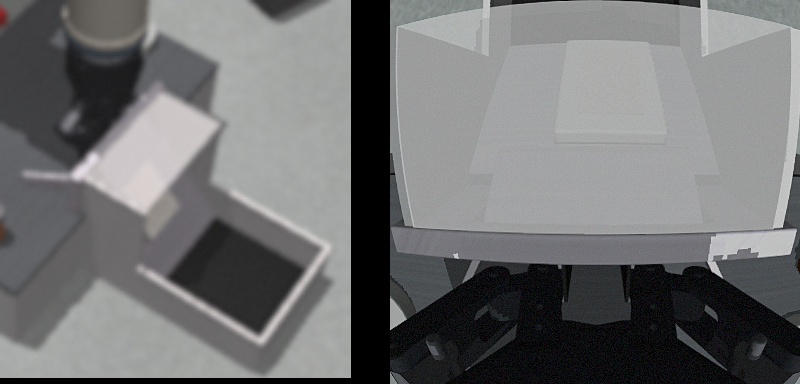

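The box is through and sliding down the chute: the wrist view shows it at (610,90) under the clear cover, and the scene view shows it at (160,215). Next I draw the fingers back and lift them clear.

Emit:
carry_out(targets=[{"dp":[-6,0,0],"yaw":0},{"dp":[-20,0,0],"yaw":0},{"dp":[-40,0,0],"yaw":0},{"dp":[-60,0,-5],"yaw":0},{"dp":[-75,0,-20],"yaw":0},{"dp":[-80,0,-45],"yaw":0},{"dp":[-80,0,-75],"yaw":0},{"dp":[-80,0,-95],"yaw":0},{"dp":[-80,0,-100],"yaw":0},{"dp":[-80,0,-100],"yaw":0},{"dp":[-80,0,-100],"yaw":0},{"dp":[-80,0,-100],"yaw":0}])

```text
clock: 8.05
eef_pos: [553.4, 4.9, 213.4]
tcp_rot: [3.142, 0.001, -0.035]
contact_force: [-0.0, 0.1, 0.2]
opening: 0.304
grasp_force: 0.0
```

Run:
```python
from h import *
s=r.sense();print(s['clock'],s['eef_pos'],s['contact_force'])
a=cv2.resize(r.grab_frame("scene")[150:290,240:370,::-1],None,fx=2.7,fy=2.7)[:384]
b=r.grab_frame("wrist")[:,:,::-1]
o=np.zeros((384,390+410,3),np.uint8);o[:a.shape[0],:a.shape[1]]=a;o[:,390:]=b[:,51:461]
cv2.imwrite("pics/s6.png",o)
```

```text
8.05 [553.38020562   4.92074918 213.4012232 ] [-0.00687171  0.13803044  0.21249488]
```

View pics/s6.png

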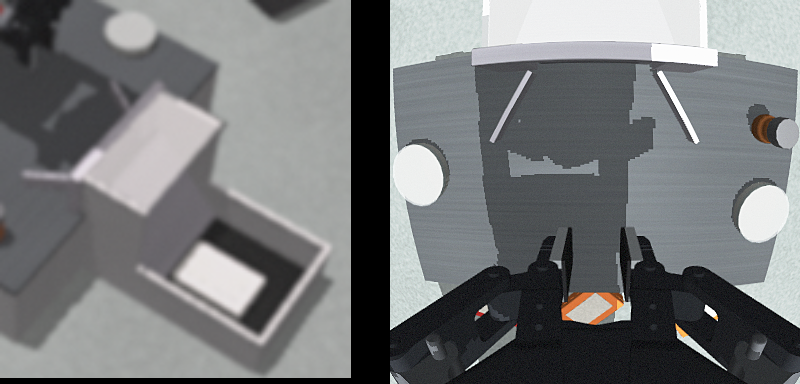

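The box lies in the tray at (220,275), the deck is clear with the bystanders still standing, and the fingers are free. The flap has had over a second to fall shut.

```bash
python3 -c "
from rig import r
print(r.sign_off())"
```

```text
the job is handed in; nothing more can be done
None
```

I pushed the slide box through the flap and it lies in the catch tray; the fingers are clear, the dishes and vial look undisturbed, and the job is handed in at about 8 s, though I didn't see the closed flap directly and no verdict came back.

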